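# Lengthen the extending lid rack to its next hole

## Task

Lengthen the pan-lid rack: push down the black spring button on its tube and slide it, with the end loop that it carries, along the slot towards the dark section until the button pops up again by itself through the hole there. Slide slowly, feel for the hole, and stop gently as soon as the button catches so that it is never forced hard against a hole's edge; then let go. Leave the pen, the mug and the tape roll where they are.

Things in the scene. Friction and masses are not known exactly. Their poses are not given: they have to be found in the camera images.
- rack: fixed pale square tube (34 mm wide, top face 60 mm above the worktop) of a pan-lid rack on feet. Origin on the worktop below the first hole; x points along the tube, the way the rack lengthens; z up. Fixed 125 mm high wire loop across its rear end, 148 mm behind the origin; a like loop at the far end rides on the inner tube, 158 mm ahead at the start
- first_hole (a point): first hole, at the tube's top face, where the button starts. A 9 mm slot runs from it along +x through the pale tube and the fixed dark section (42 mm wide, top 63 mm up) that follows; the slot widens to 15 mm at each hole. The second hole, in the dark section, is 47 to 75 mm along +x from here, differently each time and not measured: find it by feel or by eye
- button_cap (a point): centre of the spring button's black cap (24 mm diameter, 18 mm high) above the tube: 85 mm up when popped up. A 12 mm shoulder below it locks in a hole. Pressed 9 to 11 mm (4 N at first, 8 N at the end) it is free to slide along x with the inner tube, clear of both tubes. Let go between holes it stays 9 mm down, held by the wall from above, until it springs up at a hole and locks
- inner_tube (a joint): travel of the inner tube, with button and far loop, along the rack's +x (m); 0 with the button in the first hole; end stop at 0.096. It slides with 2 to 4 N. At the second hole it stops dead and locks: find it at 15 mm/s or less and stop at once, a push of over 20 N against the hole's edge would damage the button
- release_button (a joint): how far the button is pressed in (m); 0 is popped up, 0.011 is right down
- pen: pen, 145 mm long, lying beside the rack; leave alone
- mug_green: speckled pale mug, 82 mm wide, 91 mm high, standing to the right; leave alone
- tape_roll: roll of tape, 104 mm wide, 25 mm high, lying to the right; leave alone

How it is judged (in metres and radians):
On the way, in this order (a step that is already met when the one before it is completed fails the run):
1. the button is pressed in and has left the first hole (value of joint release_button above 0.005 m and value of joint inner_tube above 0.012 m), for 0.05 s.
2. the button has popped up through the second hole (value of joint release_button below 0.002 m and value of joint inner_tube above 0.04 m), for 0.2 s.
At the end, for the whole second after the job is handed in: The button stands popped up (pressed in by less than 2 mm) in the second hole, the inner tube is out by more than 40 mm and at rest, and everything is let go (all of step 2 and velocity of joint inner_tube between -0.01 and 0.01 m/s); the robot touches nothing.
It fails at once if the button is forced against the edge of a hole with more than 20 N (contact force between shoulder and edge_a above 20 N or contact force between shoulder and edge_b above 20 N or contact force between shoulder and edge_c above 20 N or contact force between shoulder and edge_d above 20 N).
It fails at once if the pen, the mug or the tape roll is moved by more than 20 mm (distance of any of pen, mug_green, tape_roll from where it was at the start of the episode above 0.02 m).
It also fails if it takes over 38 s, if anything falls off the work surface, if the arm or the gripper's body presses on something with over 40 N, if the wrist force passes 120 N, or if a joint passes its speed limit or range.

## Robot

A 6-joint arm with a two-finger parallel gripper is mounted at the origin on a cart in front of the work surface, level with it; the furniture and walls round the work are solid. World frame = base frame: x ahead of the robot, y to its left, z up, the work surface at z = 0. Lengths are in m, angles in degrees, forces in N, time in s.
With the tool pointing down it reaches from about 0.425 to 0.95 m from the base axis. Payload 3.5 kg.
Tool frame: the origin (TCP) lies midway between the tips of the shut fingers; the grasp point (between the pads) lies 19 mm behind it (robot.tcp_to_grasp is the distance from the TCP to the grasp point, in m); z points along the fingers, y is the line along which they close (so a half turn about z gives the same grasp; the last joint's range is limited). The gripper opens to 85 mm and grips with 20 to 120 N. Pads are 22 mm wide; open, the fingers measure 114 mm over their backs; the gripper's body (76 mm by 85 mm) begins 54 mm behind the grasp point. The pads swing forward as they close: fully open they stand 13 mm farther back than shut.
Start: joints at [61.708, 16.404, 90.338, -0, 73.258, -8.594], TCP at [0.227, 0.635, 0.205] pointing down, gripper open.
Joint ranges: [-158.93, 158.93], [-51.34, 127.21], [12.03, 142.37], [-87.48, 267.48], [13.55, 161.25], [-162.69, 162.69]. Speed limits (degrees/s): [159.86, 159.86, 180, 180, 180, 180].

## Interface

Orientations are given as a 3x3 rotation matrix whose columns are the frame's x, y, z axes.
In Python, from rig import robot gives the robot as it stands. Calls block until the motion is done:
- robot.goto(position, orientation): joint-space move of the TCP to a pose.
- robot.line_to(position, orientation=None, feed=0.15): straight line of the TCP; orientation=None keeps the orientation; feed is the mean speed in m/s.
- robot.move_joints(angles): joint-space move.
- robot.gripper_to(opening, strength=None): finger opening in m; strength is the grip in N (None keeps the last); returns when the fingers have stopped.
- robot.hold(seconds).
- robot.ik(position, orientation): joint angles nearest the present ones, or None.
- robot.state(): the state.
- robot.grab_frame(name): name is "side" or "top"; returns a dict with "img" (400x640x3 uint8, red, green, blue), "fx", "fy", "cx", "cy" (pixels), "dist_coeffs" ([k1, k2, p1, p2, k3] as OpenCV has them; the pictures are not rectified), "R" (3x3) and "t" (3): a world point X has camera coordinates R X + t. Camera axes: x right, y down, z forward; pixel columns grow to the right and rows downward; lengths in m; the calibration is good to about 2 mm. A picture is of the moment at which its call begins. There is no depth.
A pose or a line that the arm cannot do raises robot.Unreachable and nothing moves.
- robot.close_job(): hands the job in; it is judged then, once.
The state is a dict: "clock": time; "q": joint angles; "joint_vel": joint speeds; "effort": joint torques, N m; "position": TCP position; "tool_rot": TCP orientation; "wrist_force": force on the tool from outside, world axes, zero at the start; "ft_torque": the same for the moment, N m; "finger_gap": finger opening in m; "gripper_force": force on a finger pad.
Only numpy, scipy, OpenCV 4.12 (cv2) and the standard library are available. Lean on these libraries where they do the work, as an engineer would, in place of code of your own. Each camera call takes 0.05 s, during which the arm holds its last target. There are 200 camera calls.

## Working session

There is one attempt and no reset: what is moved stays moved. The work goes in short steps, each a Python script; the robot and the scene stay as the last script left them, time stands still between calls to the robot, and variables do not carry over. Pictures are saved under pics/ and viewed, at most 10 in all, crops included, and the job is handed in when it is done.

```bash
mkdir -p pics; ls; python3 - <<'E'
from rig import robot
import cv2
for n in("top","side"):
    f=robot.grab_frame(n); cv2.imwrite(f"pics/{n}0.png",f["img"][:,:,::-1])
    print(n,f["fx"],f["dist_coeffs"],f["R"],f["t"])
s=robot.state();print(s["clock"],s["wrist_force"],s["tool_rot"])
E
```

```text
pics
top 480.0231419343194 [0.01074702 0.         0.         0.         0.        ] [[ 0.0170794  -0.99921453  0.03575787]
 [-0.98965401 -0.0219897  -0.14177935]
 [ 0.14245429 -0.03296641 -0.98925224]] [-0.07943248  0.45838787  0.89563719]
side 424.63122786642924 [0.00417225 0.         0.         0.         0.        ] [[ 0.83289231 -0.55322106  0.01538992]
 [-0.20818119 -0.33894681 -0.91748333]
 [ 0.51278746  0.76096092 -0.39747641]] [-0.39194262  0.16773045  0.68467638]
0.1 [-0.99961424 -0.27522623 -0.40974778] [[-9.41487211e-01  3.37047282e-01 -9.80892080e-04]
 [ 3.37048581e-01  9.41485404e-01 -1.86792623e-03]
 [ 2.93916120e-04 -2.08923693e-03 -9.99997774e-01]]
```

View pics/top0.png

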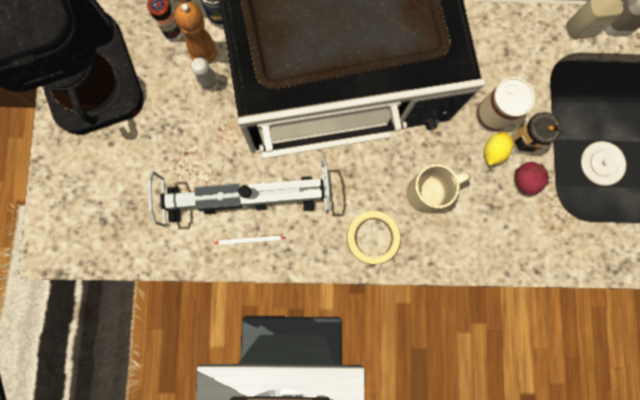

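View pics/side0.png

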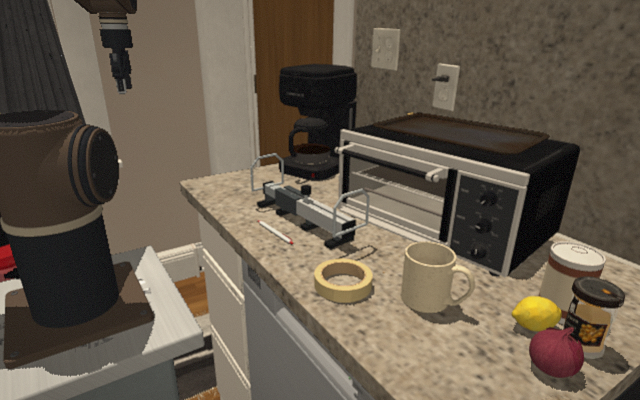

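Top view: the rack runs almost left–right, with the button near (245,190) and the dark section to its left (195–240). That puts rack +x at about world +y. The pen is near (250,240), the tape at (374,238) and the mug at (437,188). I'll enlarge the rack to get accurate pixels.

```bash
cat > h.py <<'E'
import numpy as np, cv2
from rig import robot
def ray(f,uv,z):
    K=np.array([[f["fx"],0,f["cx"]],[0,f["fy"],f["cy"]],[0,0,1]])
    p=cv2.undistortPoints(np.array([[uv]],float),K,np.array(f["dist_coeffs"],float))[0,0]
    R=np.array(f["R"]);t=np.array(f["t"]);d=R.T@np.array([p[0],p[1],1]);c=-R.T@t
    return c+d*(z-c[2])/d[2]
def crop(n,name,x0,y0,w,h,k):
    f=robot.grab_frame(n); im=f["img"][y0:y0+h,x0:x0+w,::-1]
    cv2.imwrite("pics/"+name,cv2.resize(im,None,fx=k,fy=k,interpolation=cv2.INTER_CUBIC)); return f
E
python3 -c "
from h import *
crop('top','c1.png',145,150,200,75,4)
crop('side','c2.png',240,145,140,105,5)"
```

```text
(no output)
```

View pics/c1.png

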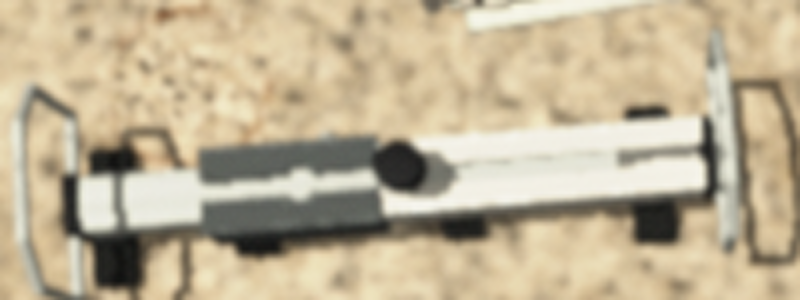

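View pics/c2.png

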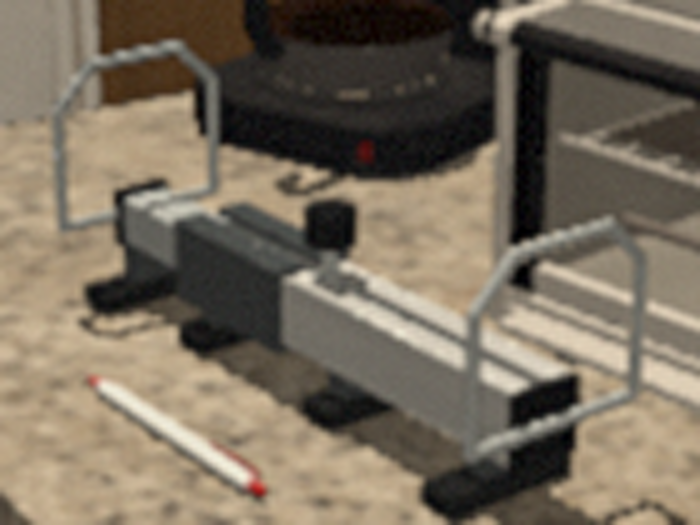

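The top crop shows the cap at (401,166), a light second hole in the dark section at (302,183), and the slot from (205,190) to (620,158). In the side crop the cap is at (330,226).

```bash
python3 - <<'E'
from h import *
f=robot.grab_frame("top");g=robot.grab_frame("side")
T=lambda u,v,z:ray(f,((u+.5)/4-.5+145,(v+.5)/4-.5+150),z)
cap=T(401,166,.092);hole=T(302,183,.063);a=T(205,190,.063);b=T(620,158,.060);e1=T(703,160,.06)
print("cap",cap,"hole",hole,"slot",a,b,e1)
print("side cap",ray(g,((330.5)/5-.5+240,(226.5)/5-.5+145),.085))
d=(a-b)[:2];d/=np.linalg.norm(d);print("dir",d,"hole along",(hole-cap)[:2]@d, "lat",(hole-cap)[:2]@np.array([-d[1],d[0]]),"end",(e1-cap)[:2]@d)
np.save("d.npy",d)
R=np.column_stack([[d[0],d[1],0],np.cross([0,0,-1],[d[0],d[1],0]),[0,0,-1]])
for s in(1,-1):
    Q=R*np.array([s,s,1]);print(s,robot.ik([*cap[:2],.13],Q),robot.ik([*(cap[:2]+.07*d),.066],Q),robot.ik([*(cap[:2]-.03*d),.066],Q))
E
```

```text
cap [0.47221643 0.06918397 0.092     ] hole [0.46798173 0.11844007 0.063     ] slot [0.46365724 0.16304736 0.063     ] [ 0.48381055 -0.0293888   0.06      ] [ 0.48376764 -0.06858956  0.06      ]
side cap [0.47386108 0.07370217 0.085     ]
dir [-0.10415759  0.99456081] hole along 0.049429262196594576 lat -0.0009187365840018999 end -0.1382273021208533
1 [-3.87031136e+00 -4.55007105e+00  1.21371677e+02 -2.54444375e-14
  6.31783940e+01 -9.84894538e+00] [ 4.62047647e+00  1.92754657e+00  1.22647793e+02 -2.54444375e-14
  5.54246600e+01 -1.35815755e+00] [-7.48094945e+00  8.57106798e-01  1.23743302e+02 -2.54444375e-14
  5.53995910e+01 -1.34595835e+01]
-1 None None None
```

```bash
python3 - <<'E'
from h import *
d=np.load("d.npy");R=np.column_stack([[*d,0],np.cross([0,0,-1],[*d,0]),[0,0,-1]])
robot.gripper_to(0.0,40)
robot.goto([.30,.40,.2],R)
robot.goto([.473,.0712,.115],R)
robot.hold(.3)
s=robot.state();print(s["clock"],s["position"],s["wrist_force"],s["finger_gap"])
a=crop('top','x.png',195,150,100,75,4);b=crop('side','y.png',265,145,90,75,4)
cv2.imwrite("pics/c3.png",np.hstack([cv2.imread("pics/x.png"),cv2.imread("pics/y.png")]))
E
```

```text
3.7583 [0.47300711 0.07181848 0.11519536] [0.05143492 0.13135188 0.77252017] -0.00015193110694507983
```

View pics/c3.png

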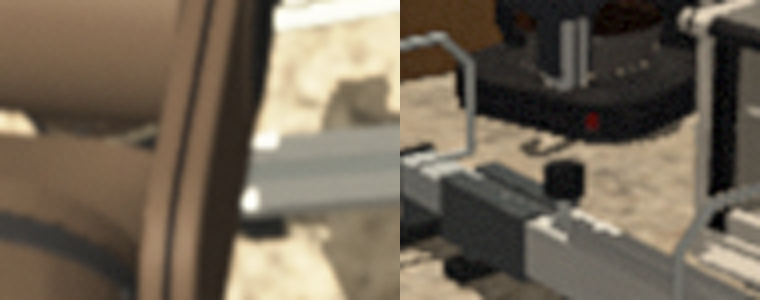

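The top view is blocked by the arm. The side view shows the fingertips near (572,85) and the cap's top near (565,162), so the gap looks larger than 21 mm. I'll check with projections.

```bash
python3 - <<'E'
from h import *
g=robot.grab_frame("side");K=np.array([[g["fx"],0,g["cx"]],[0,g["fy"],g["cy"]],[0,0,1]])
P=robot.state()["position"]
for X in (P,[.473,.0712,.094],[.473,.0712,.085],[.473,.0712,.076]):
    uv=cv2.projectPoints(np.array([X],float),cv2.Rodrigues(np.array(g["R"]))[0],np.array(g["t"]),K,np.array(g["dist_coeffs"]))[0][0,0]
    print(X,uv,(uv-[265,145])*4+[400,0])
E
```

```text
[0.47299241 0.0714743  0.11507268] [305.79347646 177.47720005] [563.17390584 129.90880022]
[0.473, 0.0712, 0.094] [305.85929814 186.45283099] [563.43719256 165.81132394]
[0.473, 0.0712, 0.085] [305.85828332 190.22288409] [563.43313328 180.89153637]
[0.473, 0.0712, 0.076] [305.85726563 193.96455142] [563.42906252 195.85820569]
```

The cap matches the prediction (564,181). The dark fingertips merge with the black base behind them, so I'll go down by force.

```bash
python3 - <<'E'
from h import *
robot.hold(.3)
b=np.array(robot.state()["wrist_force"]);print(b)
robot.line_to([.473,.0712,.098],feed=.05)
z=.098;log=[]
while z>.0795:
    z-=.001;robot.line_to([.473,.0712,z],feed=.015)
    s=robot.state();F=s["wrist_force"]-b;log.append((round(s["position"][2]*1e3,2),*F.round(1)))
    if F[2]>16: break
print(*log,sep="\n");print(s["clock"],s["position"])
E
```

```text
[ 0.58577479  0.22857194 -0.09432717]
(np.float64(97.2), np.float64(0.2), np.float64(-0.6), np.float64(-0.1))
(np.float64(96.02), np.float64(-0.5), np.float64(-0.3), np.float64(-0.1))
(np.float64(94.9), np.float64(-1.2), np.float64(-0.6), np.float64(-0.3))
(np.float64(93.9), np.float64(-0.6), np.float64(-0.1), np.float64(-0.4))
(np.float64(92.91), np.float64(-1.0), np.float64(-0.3), np.float64(0.4))
(np.float64(91.9), np.float64(-0.6), np.float64(-0.2), np.float64(-0.4))
(np.float64(90.9), np.float64(-1.4), np.float64(-0.3), np.float64(-0.2))
(np.float64(89.89), np.float64(-0.5), np.float64(-0.8), np.float64(0.1))
(np.float64(88.9), np.float64(-1.1), np.float64(-0.6), np.float64(-0.1))
(np.float64(87.92), np.float64(0.3), np.float64(-0.3), np.float64(0.1))
(np.float64(86.9), np.float64(-1.0), np.float64(-0.3), np.float64(0.4))
(np.float64(85.89), np.float64(-0.5), np.float64(-0.5), np.float64(-0.1))
(np.float64(84.87), np.float64(-0.5), np.float64(0.7), np.float64(0.3))
(np.float64(83.9), np.float64(-0.5), np.float64(0.7), np.float64(-0.1))
(np.float64(82.94), np.float64(-0.6), np.float64(-0.3), np.float64(0.1))
(np.float64(81.93), np.float64(-0.2), np.float64(-0.9), np.float64(0.5))
(np.float64(80.9), np.float64(-1.4), np.float64(0.9), np.float64(0.7))
(np.float64(79.89), np.float64(-0.7), np.float64(-0.9), np.float64(0.4))
(np.float64(78.91), np.float64(-0.3), np.float64(-0.1), np.float64(-0.3))
9.45 [0.47293242 0.07117486 0.07890695]
```

No contact, so the fingers aren't where I assumed. I'll look again.

```bash
python3 -c "
from h import *
crop('side','c4.png',245,80,130,130,4.6)
print(robot.state()['finger_gap'],robot.tcp_to_grasp,robot.state()['clock'])"
```

```text
-2.042004602483058e-05 0.0187 9.5
```

View pics/c4.png

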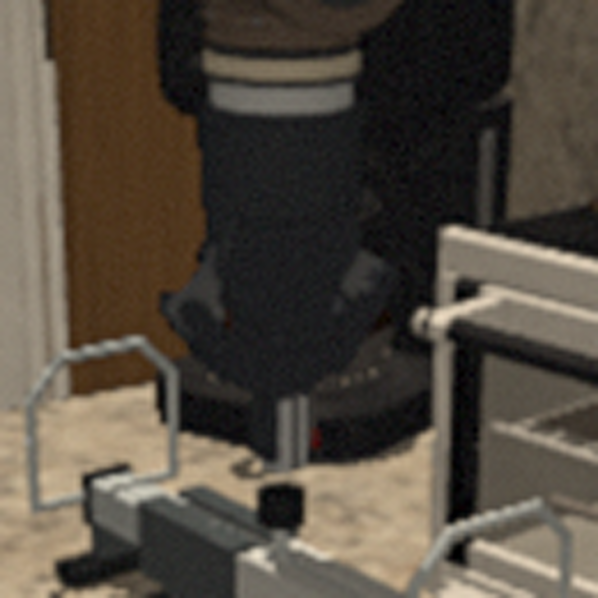

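The side view shows the tips ending at row 181, column 306. That is still above the cap top (row 185.5), so either the tips are about 25 mm higher than reported or they stand behind the cap. I'll test this against the starting picture too.

```bash
python3 - <<'E'
from h import *
g=robot.grab_frame("side");K=np.array([[g["fx"],0,g["cx"]],[0,g["fy"],g["cy"]],[0,0,1]])
s=robot.state()
def pr(X): return cv2.projectPoints(np.array([X],float),cv2.Rodrigues(np.array(g["R"]))[0],np.array(g["t"]),K,np.array(g["dist_coeffs"]))[0][0,0].round(1)
print("now",pr(s["position"]),"start",pr([.227,.635,.205]),pr([.227,.635,.218]))
print("tip if z .079",ray(g,(305.7,181.3),.079)," if .094",ray(g,(305.7,181.3),.094),s["wrist_force"],s["q"])
f=robot.grab_frame("top"); KT=np.array([[f["fx"],0,f["cx"]],[0,f["fy"],f["cy"]],[0,0,1]])
print("top",cv2.projectPoints(np.array([s["position"]]),cv2.Rodrigues(np.array(f["R"]))[0],np.array(f["t"]),KT,np.array(f["dist_coeffs"]))[0])
im0=cv2.imread("pics/side0.png")[30:130,60:190]
x=cv2.resize(im0,None,fx=4,fy=4);y=cv2.resize(f["img"][110:235,180:310,::-1],(520,400)[:2]); y=cv2.resize(f["img"][130:230,160:230+60,::-1],(240,400))
cv2.imwrite("pics/c5.png",np.hstack([x,y]))
E
```

```text
now [305.9 192.7] start [127.3 105. ] [126.5 100.3]
tip if z .079 [0.51128201 0.13416371 0.079     ]  if .094 [0.48999647 0.09953173 0.094     ] [-0.33282717  0.03377966  0.25707617] [-3.61915548e+00 -1.73269679e-01  1.23176316e+02  1.38461987e-03
  5.69970657e+01 -9.59333734e+00]
top [[[244.64726689 191.87323463]]]
```

View pics/c5.png

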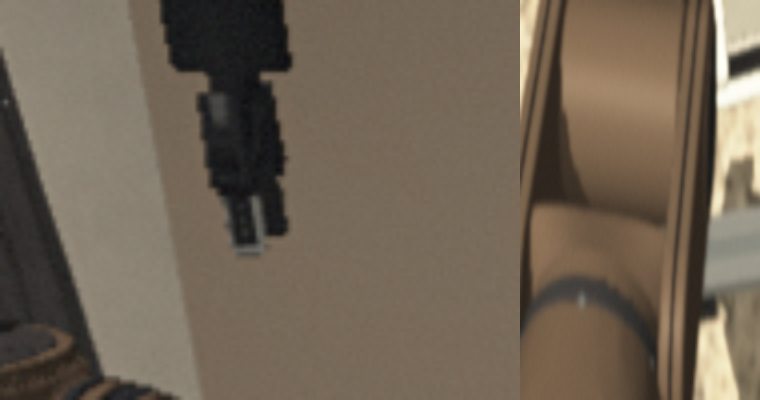

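In both pictures, at different tool yaws, the tips show about 28 mm higher than reported. So the reported TCP lies beyond the visible tips, and contact should come near a commanded z of 0.067. I'll continue down by force.

```bash
python3 - <<'E'
from h import *
b=np.mean([ (robot.hold(.03),robot.state()["wrist_force"])[1] for _ in range(4)],0)
z=.0789;log=[];zc=None
while z>.045:
    z-=.001;robot.line_to([.473,.0712,z],feed=.025)
    s=robot.state();F=s["wrist_force"]-b;log.append((round(s["position"][2]*1e3,2),*map(float,F.round(1))))
    if zc is None and F[2]>2.2: zc=z
    if F[2]>14 or (zc and z<zc-.0095): break
print(*log,sep="\n");print(zc,s["clock"],s["position"]);np.save("b.npy",b)
E
```

```text
(np.float64(77.78), 0.6, 0.8, -0.8)
(np.float64(76.8), 0.5, 0.2, -0.3)
(np.float64(75.79), 0.1, 0.4, -0.2)
(np.float64(74.79), 0.1, 0.3, -0.4)
(np.float64(73.82), -0.1, 0.2, 0.1)
(np.float64(72.81), 0.1, 0.6, 0.3)
(np.float64(71.8), -0.2, 0.3, 0.1)
(np.float64(70.79), 0.1, 0.5, -0.8)
(np.float64(69.82), 0.3, 0.3, -0.2)
(np.float64(68.81), 1.1, 0.7, 0.1)
(np.float64(68.18), 0.0, -0.6, 0.8)
(np.float64(67.37), -0.7, 1.4, 4.5)
(np.float64(66.16), -0.8, -0.2, 3.7)
(np.float64(65.09), 0.6, 0.3, 4.2)
(np.float64(64.13), -0.6, 1.3, 4.2)
(np.float64(63.21), 0.4, -0.1, 5.2)
(np.float64(62.28), -0.5, -0.2, 5.8)
(np.float64(61.33), 0.4, 0.5, 6.5)
(np.float64(60.42), -1.0, -0.7, 6.6)
(np.float64(59.47), -0.8, 0.7, 6.8)
(np.float64(58.54), -0.4, -0.1, 6.8)
(np.float64(57.61), -2.0, -0.3, 8.0)
0.06689999999999999 15.2333 [0.47341333 0.07119837 0.05761297]
```

Contact came at a commanded 0.0676, so the tips are 26.4 mm shorter than reported. The 4→8 N spring profile confirms the button is pressed about 10 mm. Next I'll slide 20 mm and lift off.

```bash
python3 - <<'E'
from h import *
d=np.load("d.npy");b=np.load("b.npy");p0=np.array([.473,.0712]);log=[]
robot.line_to([*p0,.0565],feed=.02)
for k in range(1,11):
    robot.line_to([*(p0+.002*k*d),.0565],feed=.02)
    s=robot.state();F=s["wrist_force"]-b;log.append((float(((s["position"][:2]-p0)@d*1e3).round(1)),float((F[:2]@d).round(1)),float(F[2].round(1)),float((s["position"][2]*1e3).round(1))))
    if abs(F[:2]@d)>10: break
print(*log,sep="\n")
robot.line_to([*(p0+.002*k*d),.08],feed=.08)
s=robot.state();print(s["clock"],s["position"],s["wrist_force"]-b)
crop('side','c6.png',245,140,120,90,5)
E
```

```text
(1.7, -0.7, 7.8, 57.3)
(3.7, -1.0, 8.1, 57.3)
(5.7, -0.7, 8.7, 57.3)
(7.7, 0.3, 8.1, 57.3)
(9.7, -0.7, 8.8, 57.3)
(11.7, -1.0, 7.2, 57.3)
(13.7, -0.1, 7.9, 57.3)
(15.7, -0.5, 8.3, 57.3)
(17.7, 0.3, 7.4, 57.3)
(19.7, -1.4, 8.3, 57.3)
18.425 [0.47052939 0.09108764 0.07958235] [-0.15445763 -0.21111301 -0.41782886]
```

View pics/c6.png

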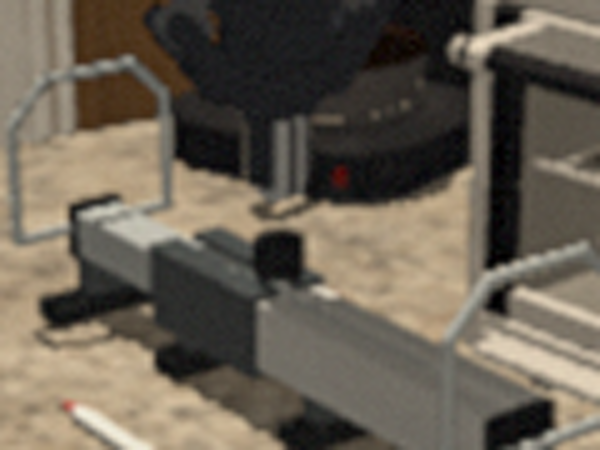

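The button stayed down and moved about 20 mm, and the far loop moved with it. Now I'll go behind the cap and push slowly, feeling for the stop.

```bash
python3 - <<'E'
from h import *
d=np.load("d.npy");p0=np.array([.473,.0712]);log=[]
P=lambda x,z:[*(p0+x*d),z]
robot.line_to(P(-.013,.08),feed=.1)
robot.line_to(P(-.013,.0445),feed=.08)
robot.hold(.1);b=np.mean([(robot.hold(.02),robot.state()["wrist_force"])[1] for _ in range(4)],0)
robot.line_to(P(.013,.0445),feed=.02)
x=.013;s=robot.state();log.append((s["clock"],x,-(s["wrist_force"]-b)[:2]@d))
while x<.06 and s["clock"]<33.5:
    x+=.0006;robot.line_to(P(x,.0445),feed=.008)
    s=robot.state();f=-(s["wrist_force"]-b)[:2]@d;log.append((s["clock"],x,f))
    if f>6.5: break
robot.line_to(P(x-.012,.0445),feed=.06)
robot.line_to(P(x-.012,.085),feed=.12)
for l in log: print("%.2f %.4f %.1f"%l)
s=robot.state();print(s["clock"],s["position"],s["wrist_force"]-b)
crop('side','c7.png',245,140,120,90,5)
E
```

```text
21.17 0.0130 3.2
21.42 0.0136 2.8
21.67 0.0142 5.0
21.92 0.0148 3.7
22.17 0.0154 2.6
22.42 0.0160 2.9
22.67 0.0166 2.8
22.92 0.0172 4.3
23.17 0.0178 3.7
23.42 0.0184 3.8
23.67 0.0190 2.1
23.92 0.0196 4.0
24.17 0.0202 -0.1
24.42 0.0208 1.7
24.67 0.0214 0.2
24.92 0.0220 0.4
25.17 0.0226 -0.7
25.42 0.0232 -0.0
25.67 0.0238 -0.3
25.92 0.0244 0.3
26.17 0.0250 -0.0
26.42 0.0256 0.5
26.67 0.0262 -0.3
26.92 0.0268 0.1
27.17 0.0274 -0.2
27.42 0.0280 1.6
27.67 0.0286 1.5
27.92 0.0292 1.4
28.17 0.0298 2.6
28.42 0.0304 4.4
28.67 0.0310 6.0
28.92 0.0316 6.9
29.7583 [0.47094553 0.09091984 0.08506686] [-0.50384998  0.33383652 -0.25694601]
```

View pics/c7.png

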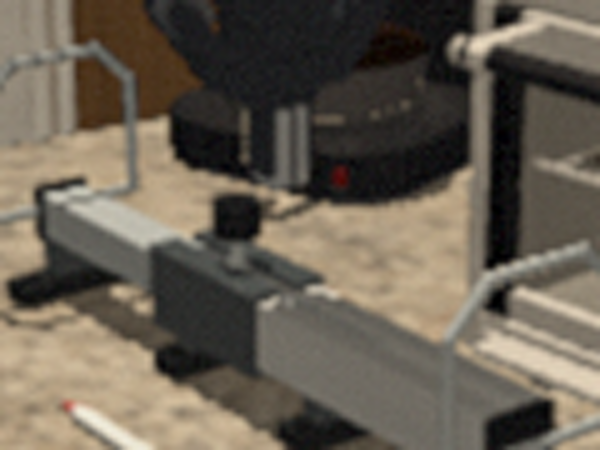

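The cap now stands up with its stem visible at (237,217), over the dark section's hole. The force rise came at about 50 mm of travel, which matches the hole seen by eye. The tool is clear, so I'm handing in.

```bash
python3 -c "
from rig import robot
print(robot.close_job(), robot.state()['clock'])"
```

```text
the job is handed in; nothing more can be done
the job is handed in; nothing more can be done
```

The rack is lengthened: the button popped up in the second hole about 50 mm along, pushed with about 7 N at most when it caught. The arm is clear, and I handed the job in at about 30 s without seeing a verdict.

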